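# Seat the tube-rotator rotor in its bearing slots

### The job

Pick up the empty rotor of the tube rotator (orange grip, two white eight-sided discs) and lower its axle into both open slots of the blue-based stand. The slots are snug, so push it down gently by feel until both ends of the axle bear evenly and firmly on the brass shoes inside, with about 10 N on the shoes and never as much as 20 N, then let go, leaving it level; disturb nothing else.

Things in the scene. Friction and masses are not known exactly. Their poses are not given: they have to be found in the camera images.
- rotor: Loose rotor, about 0.3 kg, lying on flats of its discs. Origin: middle of the axle, 35 mm above the bench; y runs along the axle (x, z turn as it rolls; symmetric end for end). Steel axle 12 mm thick, 200 mm long, its last 6.5 mm a black collar 20 mm thick. Two white eight-sided discs, 70 mm across flats, 76 over corners, 8 mm thick, centred 42 mm from the middle, hubs out to 52 mm.
- rotor_grip (a point): Centre of the orange grip sleeve with black rings in the middle of the rotor's axle (same point as the rotor's origin): 30 mm in diameter, 56 mm long along the axle. A tall microscope stands left of the work, near x 0.3, y 0.4 m, reaching x 0.47: a hand coming from that side must first rise to 0.5 m. A low counter keyboard lies just behind the rotor: open the fingers at most about 60 mm there.
- stand: Fixed stand: blue base 80 mm (x) by 224 mm (y), 14 mm thick, origin under its centre on the bench, z up; y runs through both slots. White cheeks at y = +82 and -82 mm, 14 mm thick (y), 54 mm wide, 104 mm high, each with a slot at x = 0 open at the top, 14 mm wide, flared above z = 86 mm to about 28 mm at the mouth, solid floor at z = 36 mm.
- slot_l (a point): Centre of the slot's mouth in the y = +82 mm cheek, 104 mm above the bench. In each slot, from z = 86 down to 44 mm, two black sprung bars with round tops stand 2 mm proud of the walls and pinch the axle, so that it tends to stay where it is left; pushing it down takes a steady 3 to 9 N in all, both ends together.
- slot_r (a point): Centre of the slot's mouth in the y = -82 mm cheek, 104 mm above the bench; otherwise like slot_l.
- bearing_unit: Fixed in the stand, same origin and axes (seen as a black screw on the base). Carries two brass shoes, one in each slot, level with each other. Their flat tops lie anywhere from 54 to 70 mm above the bench, not readable (a landed axle's centre: 60 to 76 mm). They are sprung and damped, 9 N per mm together, 7 mm travel: landing is felt as force climbing steeply above the slots' steady drag.
- staining_jar: Bystander: clear jar with black lid, 58 x 55 x 86 mm, origin under its centre.
- slide_pack: Bystander: white slide carton with a blue edge, 32 x 82 x 54 mm, origin under its centre.
- sample_cup: Bystander: cup with red lid, 66 mm across, 66 mm high, origin under its centre.
- oil_bottle: Bystander: small brown bottle with black cap, 31 x 32 x 73 mm, origin under its centre.

How it is judged:
By the outcome, as a careful person would: the job done as asked, in the order asked, and still so for the second after the job is handed in, with the robot touching nothing.
It also fails if it takes over 48 s, if anything falls off the work surface, if the arm or the gripper's body presses on something with over 40 N, if the wrist force passes 120 N, or if a joint passes its speed limit or range.

### The arm

A 6-joint arm with a two-finger parallel gripper is mounted at the origin on a cart in front of the work surface, level with it; the furniture and walls round the work are solid. World frame = base frame: x ahead of the robot, y to its left, z up, the work surface at z = 0. Lengths are in m, angles in rad, forces in N, time in s.
With the tool pointing down it reaches from about 0.375 to 0.975 m from the base axis. Payload 3.8 kg.
Tool frame: the origin (TCP) lies midway between the tips of the shut fingers; the grasp point (between the pads) lies 19 mm behind it; z points along the fingers, y is the line along which they close (so a half turn about z gives the same grasp; the last joint's range is limited). The gripper opens to 88 mm and grips with 3 to 60 N. Pads are 18 mm wide; open, the fingers measure 123 mm over their backs; the gripper's body (75 mm by 187 mm) begins 45 mm behind the grasp point.
Start: joints at [-1.192, 0.264, 1.604, -0, 1.274, -0.037], TCP at [0.273, -0.617, 0.239] pointing down, gripper open.
Joint ranges: [-2.63, 2.63], [-0.94, 2.18], [0.31, 2.57], [-1.31, 4.45], [0, 2.66], [-2.55, 2.55]. Speed limits (rad/s): [2.57, 2.57, 3.14, 3.14, 3.14, 3.14].

### API

Orientations are given as a rotation vector (axis times angle).
In Python, from cell import manip, inverse_kinematics, cams, order gives the robot as it stands. Calls block until the motion is done:
- manip.move_pose(position, orientation): joint-space move of the TCP to a pose.
- manip.move_linear(position, rate=0.15, rot=None): straight line of the TCP; rot=None keeps the orientation; rate is the mean speed in m/s.
- manip.set_joints(angles): joint-space move.
- manip.set_gripper(opening, force=None): finger opening in m; force is the grip in N (None keeps the last); returns when the fingers have stopped.
- manip.dwell(seconds).
- inverse_kinematics(position, orientation): joint angles nearest the present ones, or None.
- manip.state(): the state.
- cams.capture(name): name is "scene" or "side" or "wrist"; returns a dict with "image" (400x640x3 uint8, blue, green, red), "z_map" (400x640 float32, m along the optical axis (not along the pixel's ray), 0 where there is no reading), "intrinsics" (3x3 intrinsics, pixels), "position" and "orientation" of the camera in the world; the wrist camera has in their place "T_tool_cam" (4x4, takes a point from camera to tool coordinates, whose origin is the TCP and whose axes are the flange's). Camera axes: x right, y down, z forward; pixel columns grow to the right and rows downward; lengths in m; the calibration is good to about 2 mm. A picture is of the moment at which its call begins: read the wrist's pose just before it.
A pose or a line that the arm cannot do raises manip.IKError and nothing moves.
- order.close_job(): hands the job in; it is judged then, once.
The state is a dict: "clock": time; "joint_pos": joint angles; "joint_velocities": joint speeds; "tau": joint torques, N m; "tool_pos": TCP position; "tcp_rot": TCP orientation; "contact_force": force on the tool from outside, world axes, zero at the start; "moment": the same for the moment, N m; "gripper_width": finger opening in m; "grasp_force": force on a finger pad.
Only numpy, scipy, OpenCV 4.12 (cv2) and the standard library are available. Lean on these libraries where they do the work, as an engineer would, in place of code of your own. Each camera call takes 0.05 s, during which the arm holds its last target. There are 200 camera calls.

## Working session

There is one attempt and no reset: what is moved stays moved. The work goes in short steps, each a Python script; the robot and the scene stay as the last script left them, time stands still between calls to the robot, and variables do not carry over. Pictures are saved under pics/ and viewed, at most 10 in all, crops included, and the job is handed in when it is done.

```bash
ls; mkdir -p pics; cat > h.py <<'E'
import numpy as np, cv2
from scipy.spatial.transform import Rotation as R
from cell import manip, inverse_kinematics, cams, order
def Rm(o):
    o=np.array(o,float)
    return o if o.shape==(3,3) else (R.from_rotvec(o).as_matrix() if o.size==3 else R.from_quat(o).as_matrix())
def snap(n):
    s=manip.state(); c=cams.capture(n)
    if n=="wrist":
        T=np.eye(4);T[:3,:3]=Rm(s["tcp_rot"]);T[:3,3]=s["tool_pos"];T=T@c["T_tool_cam"]
        c["Rw"],c["p"]=T[:3,:3],T[:3,3]
    else: c["Rw"],c["p"]=Rm(c["orientation"]),np.array(c["position"])
    return c
def pts(c):
    K=c["intrinsics"];v,u=np.mgrid[:400,:640];z=c["z_map"]
    P=np.stack([(u-K[0,2])/K[0,0]*z,(v-K[1,2])/K[1,1]*z,z],-1)
    return P@c["Rw"].T+c["p"]
def ray(c,u,v,h):
    d=c["Rw"]@np.linalg.solve(c["intrinsics"],[u,v,1.]);return c["p"]+d*(h-c["p"][2])/d[2]
E
python3 - <<'E'
from h import *
a=snap("scene");b=snap("side")
for n,c in(("scene",a),("side",b)):
    print(n,c["p"],c["Rw"].round(2).tolist(),c["orientation"])
    cv2.imwrite(f"pics/{n}0.png",c["image"]);np.savez(n+"0.npz",**{k:c[k] for k in("image","z_map","Rw","p","intrinsics")})
print(manip.state())
E
```

```text
pics
scene [ 0.27133638 -0.38041101  0.59318066] [[0.88, -0.28, 0.39], [-0.48, -0.54, 0.69], [0.02, -0.8, -0.6]] [-2.16894845  0.54436007 -0.29337937]
side [0.48095643 0.98811934 0.46691709] [[-0.99, -0.09, 0.12], [-0.15, 0.43, -0.89], [0.02, -0.9, -0.44]] [-0.2181035   2.60740156 -1.62934089]
{'clock': 0.1, 'joint_pos': array([-1.19188501e+00,  2.64665360e-01,  1.60520756e+00, -3.96905248e-05,
        1.27367937e+00, -3.68918841e-02]), 'joint_velocities': array([ 0.00030666, -0.00198667, -0.00328239,  0.0002616 , -0.00150388,
       -0.00049344]), 'tau': array([ 3.48424473e-04, -5.03616071e+01, -3.58072686e+01,  7.30333943e-02,
        2.33323075e-02, -5.34829576e-05]), 'tool_pos': array([ 0.27241053, -0.61691024,  0.23753702]), 'tcp_rot': array([-3.07205522e+00, -6.48067810e-01,  5.82209632e-04]), 'contact_force': array([-0.01539175, -0.92170137, -0.21696816]), 'moment': array([-0.04467128, -0.01339286, -0.06283222]), 'grasp_force': 0.0, 'gripper_width': 0.08846407059174856}
```

View pics/scene0.png

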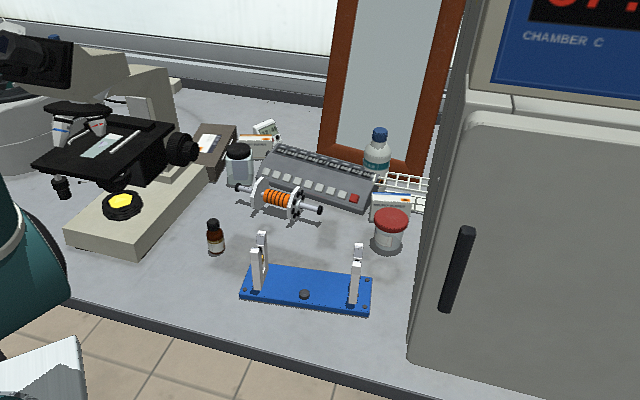

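View pics/side0.png

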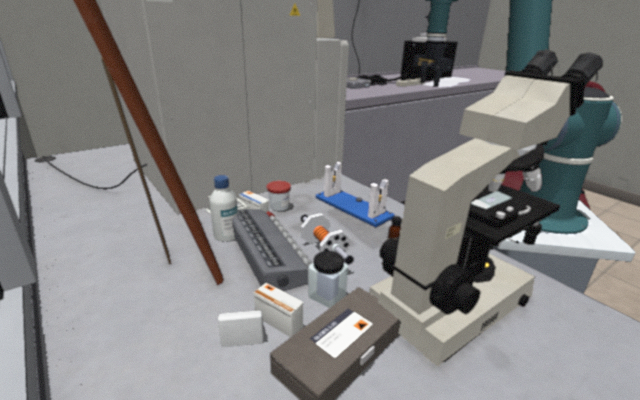

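The scene view shows the rotor with its grip near (278,198) and collars near (236,187) and (320,210). The stand's blue base is around (305,288) with its screw at (304,294). The side view shows the microscope close to the rotor, and the keyboard behind it.

```bash
python3 - <<'E'
from h import *
for n in("scene","side"):
    c=dict(np.load(n+"0.npz"));P=pts(c);hsv=cv2.cvtColor(c["image"],cv2.COLOR_BGR2HSV);H,S,V=cv2.split(hsv)
    ok=(c["z_map"]>0)
    o=(H>5)&(H<20)&(S>150)&(V>120)&ok&(P[...,2]>.01)&(P[...,2]<.07)&(np.abs(P[...,0]-.6)<.3)
    k,l,st,ce=cv2.connectedComponentsWithStats(cv2.dilate(o.astype(np.uint8),np.ones((3,3))))
    i=1+np.argmax(st[1:,4]); m=(l==i)&o; print(n,"orange",ce[i],st[i],np.median(P[m],0).round(4),ray(c,*ce[i],.035).round(4))
    b=(H>100)&(H<120)&(S>150)&ok&(P[...,2]<.04)&(P[...,0]<.8)&(P[...,2]>-.01)
    k,l,st,ce=cv2.connectedComponentsWithStats(b.astype(np.uint8));i=1+np.argmax(st[1:,4]);m=(l==i)
    top=m&(np.abs(P[...,2]-.014)<.004)
    print("blue",st[i],np.median(P[m],0).round(4))
    # silhouette of the top face on plane z=.014
    vv,uu=np.nonzero(top); q=np.array([ray(c,u,v,.014)[:2] for u,v in zip(uu,vv)],np.float32)
    r=cv2.minAreaRect(q);print(r,cv2.boxPoints(r).round(4).tolist())
    # cheeks: points above base
    cx,cy=r[0]
    w=ok&(np.hypot(P[...,0]-cx,P[...,1]-cy)<.13)&(P[...,2]>.09)&(P[...,2]<.115)
    print("cheektop",w.sum()); Q=P[w];
    if len(Q)>5:
        cl,lab,cen=cv2.kmeans(Q[:,:2].astype(np.float32),2,None,(3,20,.0001),5,0)[0:3];print(cen.round(4),Q[:,2].max())
    # rotor points
    g=np.median(P[(o)],0)
    w=ok&(np.hypot(P[...,0]-g[0],P[...,1]-g[1])<.12)&(P[...,2]>.015)&(P[...,2]<.08)
    K=P[w&(V<60)]; print("dark",len(K));
    oo=P[o][:,:2];u,s,vt=np.linalg.svd(oo-oo.mean(0),full_matrices=False);print("dir",vt[0],s)
E
python3 - <<'E'
import cv2
a=cv2.imread('pics/scene0.png')[160:320,200:420]
cv2.imwrite('pics/crop.png',cv2.resize(a,(792,576),interpolation=cv2.INTER_CUBIC))
E
```

```text
scene orange [275.81127451 197.06862745] [262 188  29  20 408] [0.5566 0.2835 0.0462] [0.5608 0.295  0.035 ]
blue [ 239  264  133   53 4108] [0.5149 0.0585 0.0142]
((0.511513888835907, 0.06395414471626282), (0.08182129263877869, 0.22180834412574768), 51.79446792602539) [[0.39910000562667847, 0.10040000081062317], [0.5734000205993652, -0.03680000081658363], [0.6240000128746033, 0.027499999850988388], [0.4496999979019165, 0.1647000014781952]]
cheektop 453
[[0.4478 0.1134]
 [0.5757 0.0127]] 0.10789204982258371
dark 196
dir [ 0.99987568 -0.01576752] [1.66160328 1.48273634]
side orange [320.12068966 232.44827586] [313 226  16  15 174] [0.5738 0.2915 0.0467] [0.576  0.2749 0.035 ]
blue [317 192  76  34 825] [0.5142 0.0878 0.0137]
((0.514411211013794, 0.07866384088993073), (0.0787966251373291, 0.21817569434642792), 52.164188385009766) [[0.4041000008583069, 0.1145000010728836], [0.5763999819755554, -0.01940000057220459], [0.6247000098228455, 0.042899999767541885], [0.45239999890327454, 0.17669999599456787]]
cheektop 182
[[0.58   0.0212]
 [0.4518 0.1229]] 0.10509637190792964
dark 81
dir [-0.19221742  0.98135236] [1.55622552 0.58042236]
```

View pics/crop.png

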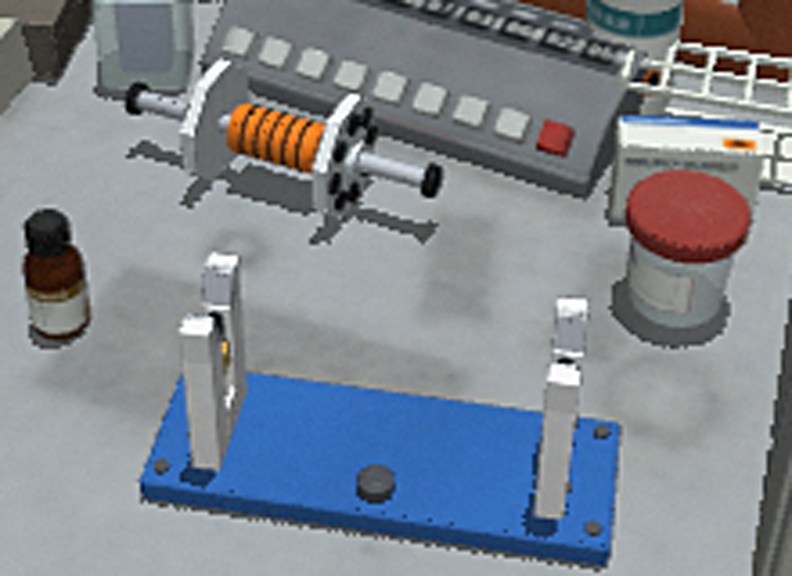

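The crop confirms the rotor, with collars at about (237,187) and (319,209) in the full image. Both slots are open at the top, and a sprung bar and a brass shoe are visible. Before moving I'll check the extents of the cabinet and microscope.

```bash
python3 - <<'E'
from h import *
for n in("scene","side"):
    c=dict(np.load(n+"0.npz"));P=pts(c);ok=(c["z_map"]>0)&(c["z_map"]<2)
    m=ok&(P[...,2]>.15)&(P[...,0]>.1)&(P[...,0]<.9)&(P[...,1]<.15)&(P[...,1]>-.9)
    q=P[m]
    for y0 in np.arange(-.9,.15,.1):
        s=q[(q[:,1]>=y0)&(q[:,1]<y0+.1)]
        if len(s)>20: print(n,"y",round(y0,1),"x",np.percentile(s[:,0],[1,50]).round(2),"zmax",s[:,2].max().round(2),len(s))
c=dict(np.load("scene0.npz"))
for h in(.026,.044): print([ray(c,u,v,.035).round(4) for u,v in((237,187),(319.5,209))])
print(ray(c,304,294,.02), ray(c,388,225,.06),ray(c,239,150,.08),ray(c,213,222,.073))
w=snap("wrist");print(w["T_tool_cam"].round(4).tolist(),w["intrinsics"].tolist())
E
```

```text
scene y -0.4 x [0.72 0.73] zmax 0.2 375
scene y -0.3 x [0.63 0.66] zmax 0.45 24024
scene y -0.2 x [0.57 0.62] zmax 0.51 38926
scene y -0.1 x [0.13 0.61] zmax 0.5 4723
scene y -0.0 x [0.16 0.18] zmax 0.47 5910
scene y 0.1 x [0.8  0.82] zmax 0.44 309
side y -0.7 x [0.23 0.3 ] zmax 0.54 431
side y -0.6 x [0.21 0.27] zmax 0.54 1393
side y -0.2 x [0.57 0.58] zmax 0.44 1147
side y -0.1 x [0.2  0.65] zmax 0.51 5871
side y -0.0 x [0.12 0.73] zmax 0.52 9980
side y 0.1 x [0.8  0.82] zmax 0.5 4398
[array([0.5008, 0.3669, 0.035 ]), array([0.6234, 0.2169, 0.035 ])]
[array([0.5008, 0.3669, 0.035 ]), array([0.6234, 0.2169, 0.035 ])]
[0.49762985 0.04565111 0.02      ] [0.69872008 0.08880091 0.06      ] [0.53720672 0.43932588 0.08      ] [0.40740707 0.23322022 0.073     ]
[[-0.0005, -0.9475, -0.3199, 0.0825], [1.0, -0.0007, 0.0005, 0.0001], [-0.0007, -0.3199, 0.9475, -0.1456], [0.0, 0.0, 0.0, 1.0]] [[330.06547029840715, 0.0, 319.58102271332683], [0.0, 330.06547029840715, 199.40614505064232], [0.0, 0.0, 1.0]]
```

```bash
cat >> h.py <<'E'
def down(a):  # tool z down, tool y at azimuth a (rad)
    y=np.array([np.cos(a),np.sin(a),0]);z=np.array([0,0,-1.]);return R.from_matrix(np.stack([np.cross(y,z),y,z],1)).as_rotvec()
E
python3 - <<'E'
from h import *
for n in("scene","side"):
    c=dict(np.load(n+"0.npz"));P=pts(c);ok=(c["z_map"]>0)
    for y0 in np.arange(.1,.6,.05):
        s=P[ok&(P[...,2]>.1)&(P[...,0]>.1)&(P[...,0]<.55)&(P[...,1]>=y0)&(P[...,1]<y0+.05)]
        if len(s)>10:
            print(n,round(y0,2),[(z,s[(s[:,2]>z)&(s[:,2]<z+.1)][:,0].max().round(3)) for z in(.1,.2,.3,.4) if ((s[:,2]>z)&(s[:,2]<z+.1)).sum()>5])
s=manip.state();az=np.arctan2(s["tool_pos"][1],s["tool_pos"][0])
q1=inverse_kinematics([.41*np.cos(az),.41*np.sin(az),.33],s["tcp_rot"]);print(q1)
q2=np.array(q1);q2[0]+=np.radians(5)-az
q3=inverse_kinematics([.50,.065,.27],down(np.radians(51.8)));print(q2,q3,inverse_kinematics([.562,.292,.016],down(np.radians(39.2))))
if q1 is not None:
    manip.set_joints(q1);manip.set_joints(q2);print(manip.state()["clock"],manip.state()["tool_pos"])
    manip.move_pose([.50,.065,.27],down(np.radians(51.8)));print(manip.state()["clock"],manip.state()["contact_force"])
    w=snap("wrist");cv2.imwrite("pics/w1.png",w["image"]);np.savez("w10.npz",**{k:w[k] for k in("image","z_map","Rw","p","intrinsics")})
E
```

```text
scene 0.1 [(0.1, np.float64(0.47))]
scene 0.2 [(0.4, np.float64(0.216))]
scene 0.25 [(0.1, np.float64(0.298)), (0.3, np.float64(0.272)), (0.4, np.float64(0.253))]
scene 0.3 [(0.1, np.float64(0.347)), (0.2, np.float64(0.299)), (0.3, np.float64(0.311))]
scene 0.35 [(0.1, np.float64(0.398)), (0.2, np.float64(0.365)), (0.3, np.float64(0.343))]
scene 0.4 [(0.1, np.float64(0.449)), (0.2, np.float64(0.384)), (0.3, np.float64(0.337))]
scene 0.45 [(0.1, np.float64(0.444)), (0.2, np.float64(0.424))]
scene 0.5 [(0.2, np.float64(0.406))]
side 0.1 [(0.1, np.float64(0.472))]
side 0.25 [(0.3, np.float64(0.264)), (0.4, np.float64(0.243))]
side 0.3 [(0.1, np.float64(0.282)), (0.3, np.float64(0.306)), (0.4, np.float64(0.24))]
side 0.35 [(0.1, np.float64(0.307)), (0.2, np.float64(0.283)), (0.3, np.float64(0.346))]
side 0.4 [(0.1, np.float64(0.451)), (0.2, np.float64(0.382)), (0.3, np.float64(0.336))]
side 0.45 [(0.1, np.float64(0.447)), (0.2, np.float64(0.426)), (0.3, np.float64(0.283))]
side 0.5 [(0.1, np.float64(0.425)), (0.2, np.float64(0.419))]
side 0.55 [(0.1, np.float64(0.367))]
[-1.21572094e+00 -3.01326677e-01  1.99441293e+00 -9.74383543e-06
  1.45027632e+00 -6.07139195e-02]
[ 2.65054029e-02 -3.01326677e-01  1.99441293e+00 -9.74383543e-06
  1.45027632e+00 -6.07139195e-02] [ 0.07987046 -0.08188512  1.92165066  0.          1.30182712 -0.82421009] [ 4.39857004e-01  4.03735415e-01  1.86829801e+00 -4.44089210e-16
  8.69559234e-01 -2.44312062e-01]
2.975 [0.40860977 0.0350959  0.32983577]
3.7333 [-0.49711027 -0.06021392  0.72435636]
```

View pics/w1.png

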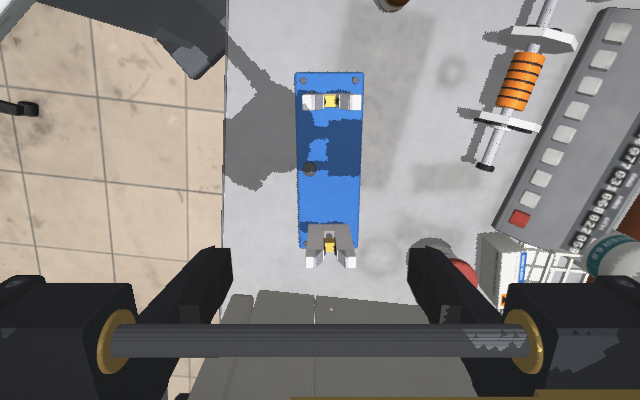

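The wrist view shows the stand with brass shoes at (331,101) and (330,246), four white cheek tops, and the rotor grip at (520,80). Next I'll measure the stand from the cheek tops at z=0.104, then move over the rotor.

```bash
cat >> h.py <<'E'
def stand(c,cx=.512,cy=.066):
    P=pts(c);m=(np.hypot(P[...,0]-cx,P[...,1]-cy)<.125)&(np.abs(P[...,2]-.104)<.005)
    k,l,st,ce=cv2.connectedComponentsWithStats(m.astype(np.uint8))
    out=[]
    for i in range(1,k):
        if st[i,4]>40: out.append((st[i].tolist(),ce[i].round(1),ray(c,*ce[i],.104)[:2].round(4),np.median(P[l==i],0).round(4)))
    return out
def bluerect(c):
    H,S,V=cv2.split(cv2.cvtColor(c["image"],cv2.COLOR_BGR2HSV));P=pts(c)
    b=((H>100)&(H<120)&(S>120)&(np.hypot(P[...,0]-.512,P[...,1]-.066)<.14)&(np.abs(P[...,2]-.014)<.006))
    q=np.array([ray(c,u,v,.014)[:2] for v,u in zip(*np.nonzero(b))],np.float32);return cv2.minAreaRect(q),np.median(P[b],0)
def orange(c):
    H,S,V=cv2.split(cv2.cvtColor(c["image"],cv2.COLOR_BGR2HSV));P=pts(c)
    o=(H>5)&(H<20)&(S>150)&(V>100)&(np.hypot(P[...,0]-.565,P[...,1]-.287)<.08)
    o=cv2.morphologyEx(o.astype(np.uint8),cv2.MORPH_CLOSE,np.ones((7,7)))
    v,u=np.nonzero(o);q=np.array([ray(c,a,b,.035)[:2] for a,b in zip(u,v)],np.float32);r=cv2.minAreaRect(q)
    return r,np.degrees(np.arctan2(*np.diff(cv2.boxPoints(r)[:3],axis=0)[:,::-1].T)).round(1),P[o>0][:,2].max(),(u.min(),u.max(),v.min(),v.max())
E
python3 - <<'E'
from h import *
c=dict(np.load("w10.npz"))
for s in stand(c):print(s)
print(bluerect(c));print(orange(c))
manip.move_pose([.565,.270,.25],down(np.radians(39.2)));print(manip.state()["clock"],manip.state()["contact_force"])
w=snap("wrist");cv2.imwrite("pics/w2.png",w["image"]);np.savez("w20.npz",**{k:w[k] for k in("image","z_map","Rw","p","intrinsics")})
print(orange(w),w["p"])
for s in stand(w):print(s)
E
```

```text
([302, 95, 16, 16, 234], array([308.9, 102.4]), array([0.4373, 0.1   ]), array([0.4373, 0.0999, 0.1034]))
([346, 94, 16, 17, 238], array([353.5, 102.1]), array([0.4622, 0.1319]), array([0.4622, 0.1318, 0.1033]))
([305, 255, 13, 14, 167], array([311.1, 261.1]), array([ 5.647e-01, -1.000e-04]), array([ 5.650e-01, -4.000e-04,  1.034e-01]))
([343, 255, 13, 14, 164], array([349. , 260.9]), array([0.5895, 0.0316]), array([0.5899, 0.0313, 0.1034]))
(((0.5132459998130798, 0.06607773900032043), (0.07866664230823517, 0.22072187066078186), 51.7983512878418), array([0.50313594, 0.07507344, 0.01357463]))
(((0.5622614026069641, 0.2899363934993744), (0.03329312428832054, 0.05891071632504463), 38.29427719116211), array([-51.7,  38.3], dtype=float32), np.float64(0.41560067791714206), (np.int64(496), np.int64(544), np.int64(52), np.int64(110)))
4.65 [ 0.44162771  0.32287634 -0.3380165 ]
(((0.6573309898376465, 0.3421775698661804), (0.24383343756198883, 0.27468037605285645), 45.40861892700195), array([-44.6,  45.4], dtype=float32), np.float64(0.39605557578442174), (np.int64(317), np.int64(551), np.int64(18), np.int64(267))) [0.51145256 0.3334622  0.39605558]
([141, 216, 18, 17, 208], array([149.7, 223.7]), array([0.463 , 0.1348]), array([0.4629, 0.1343, 0.1035]))
([101, 224, 21, 17, 223], array([110.2, 232.3]), array([0.438 , 0.1026]), array([0.4376, 0.1019, 0.1035]))
([200, 358, 13, 5, 47], array([205.6, 359.5]), array([0.5944, 0.0297]), array([0.5946, 0.0294, 0.1038]))
```

View pics/w2.png

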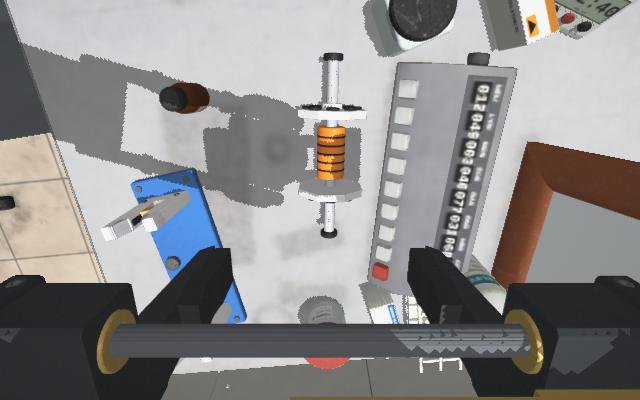

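This view shows the grip at (331,152), its collars at (333,57) and (329,234), and the keyboard edge near column 390, leaving room for a ~54 mm opening. I'll measure the axle from the collars and sleeve, grasp, and lift.

```bash
python3 - <<'E'
from h import *
c=dict(np.load("w20.npz"));P=pts(c);H,S,V=cv2.split(cv2.cvtColor(c["image"],cv2.COLOR_BGR2HSV))
near=(np.hypot(P[...,0]-.562,P[...,1]-.29)<.12)&(P[...,2]>.015)&(P[...,2]<.08)
o=(H>5)&(H<22)&(S>150)&near
vv,uu=np.nonzero(o);g=ray(c,(uu.min()+uu.max())/2,(vv.min()+vv.max())/2,.035)
print("orange",uu.min(),uu.max(),vv.min(),vv.max(),g.round(4),np.percentile(P[o][:,2],95))
E=[]
for r0,r1 in((45,75),(220,245)):
    m=np.zeros_like(o);m[r0:r1,310:350]=1;m&=near&(V<90)
    v,u=np.nonzero(m);uc,vc=(u.min()+u.max())/2,(v.min()+v.max())/2;E.append(ray(c,uc,vc,.035));print(len(u),uc,vc,E[-1].round(4))
# steel axle centre-lines: depth-based row centres
E=np.array(E);d=E[1]-E[0];mid=E.mean(0);ang=np.degrees(np.arctan2(d[1],d[0]));print("len",np.linalg.norm(d),mid.round(4),ang)
hi=near&(P[...,2]>.035)&(np.hypot(P[...,0]-mid[0],P[...,1]-mid[1])<.12);Q=P[o][:,:2];print("Q",Q.mean(0))
E
```

```text
orange 317 344 126 179 [0.5632 0.2885 0.035 ] 0.04989543473987441
138 332.5 56.5 [0.5024 0.3646 0.035 ]
104 328.5 232.5 [0.623 0.213 0.035]
len 0.1937239339091904 [0.5627 0.2888 0.035 ] -51.504882256866004
Q [0.56135046 0.29018915]
```

```bash
python3 - <<'E'
from h import *
x,y=.563,.2887;o=down(np.radians(38.5))
manip.set_gripper(.056)
manip.move_pose([x,y,.14],o)
manip.move_linear([x,y,.016],rate=.08)
s=manip.state();print(s["clock"],s["tool_pos"],s["contact_force"],s["gripper_width"])
manip.set_gripper(.0,force=30)
s=manip.state();print(s["clock"],s["gripper_width"],s["grasp_force"],s["contact_force"])
manip.move_linear([x,y,.19],rate=.12)
manip.dwell(.3)
s=manip.state();print(s["clock"],s["gripper_width"],s["grasp_force"],s["contact_force"],s["moment"])
w=snap("wrist");cv2.imwrite("pics/w3.png",w["image"]);np.savez("w30.npz",**{k:w[k] for k in("image","z_map","Rw","p","intrinsics")})
E
```

```text
7.5583 [0.56350388 0.28894944 0.01670397] [ 0.42072316 -0.34338724 -0.35274046] 0.055938310392301065
8.0833 0.02873990423942093 29.827814251184464 [-0.51841362  1.33054736  0.70321496]
9.9833 0.028895451356762757 30.03558039665222 [ 0.62341158 -0.30511304 -3.4919653 ] [ 0.03297874 -0.15976089  0.00615184]
```

View pics/w3.png

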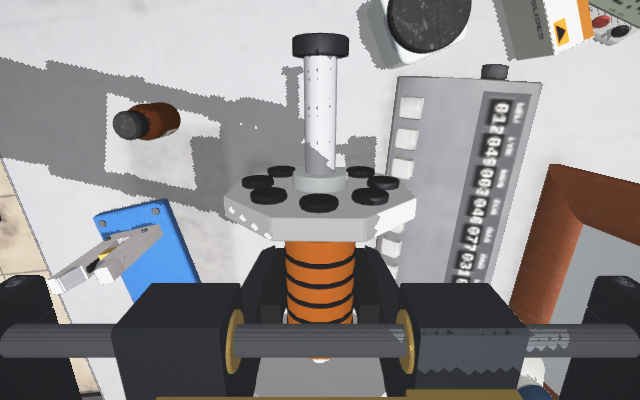

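The rotor is held centred between the fingers, with its axle along column 320. I'll check its pitch and yaw in the tool frame before inserting.

```bash
cat >> h.py <<'E'
def axle(c,s=None):
    T=np.array([[-0.0005,-0.9475,-0.3199,0.0825],[1,-.0007,.0005,.0001],[-.0007,-.3199,.9475,-.1456]])
    K=c["intrinsics"];v,u=np.mgrid[:400,:640];z=c["z_map"]
    P=np.stack([(u-K[0,2])/K[0,0]*z,(v-K[1,2])/K[1,1]*z,z],-1)@T[:,:3].T+T[:,3]
    m=(z>0)&(np.abs(P[...,1])<.02)&(P[...,2]<.0)&(P[...,2]>-.04)
    st=P[m&(P[...,0]>.056)&(P[...,0]<.088)]
    # per x-bin: top height (min z) and mid y
    r=[]
    for x0 in np.arange(.054,.106,.004):
        b=P[m&(P[...,0]>=x0)&(P[...,0]<x0+.004)]
        if len(b)>4:r.append((x0+.002,np.percentile(b[:,2],8),(b[:,1].min()+b[:,1].max())/2,len(b)))
    r=np.array(r);k=(r[:,0]<.089);return r.round(4),np.polyfit(r[k,0],r[k,1],1),np.polyfit(r[k,0],r[k,2],1)
E
python3 - <<'E'
from h import *
print(*axle(dict(np.load("w30.npz"))),sep="\n")
E
```

```text
[[ 5.60e-02 -2.49e-02  3.00e-04  3.21e+02]
 [ 6.00e-02 -2.48e-02  3.00e-04  3.32e+02]
 [ 6.40e-02 -2.49e-02  4.00e-04  3.33e+02]
 [ 6.80e-02 -2.49e-02  1.00e-04  3.49e+02]
 [ 7.20e-02 -2.48e-02  1.00e-04  3.61e+02]
 [ 7.60e-02 -2.47e-02  3.00e-04  3.76e+02]
 [ 8.00e-02 -2.48e-02  3.00e-04  3.93e+02]
 [ 8.40e-02 -2.49e-02  4.00e-04  3.95e+02]
 [ 8.80e-02 -2.49e-02  3.00e-04  4.16e+02]
 [ 9.20e-02 -2.78e-02  3.00e-04  5.86e+02]
 [ 9.60e-02 -2.87e-02  3.00e-04  7.50e+02]
 [ 1.00e-01 -2.85e-02  3.00e-04  2.58e+02]]
[-1.19832314e-05 -2.48398076e-02]
[0.00127983 0.00020905]
```

```bash
python3 - <<'E'
from h import *
o=down(np.radians(51.8))
manip.move_linear([.5134,.0658,.19],rate=.15,rot=o)
manip.move_linear([.5134,.0658,.14],rate=.1)
manip.dwell(.3);s=manip.state();print(s["clock"],s["tool_pos"],s["contact_force"],s["moment"])
w=snap("wrist");cv2.imwrite("pics/w4.png",w["image"]);np.savez("w40.npz",**{k:w[k] for k in("image","z_map","Rw","p","intrinsics")})
print(*axle(w)[1:])
Rt=Rm(s["tcp_rot"])
for a in stand(w):
    p=np.r_[a[2],.104];print(a,"tool",((p-s["tool_pos"])@Rt).round(4))
E
```

```text
12.6583 [0.51391525 0.06583249 0.14074066] [ 0.99325393 -0.08932151 -3.5922628 ] [ 0.00645306 -0.12411076  0.04237353]
[-0.00069696 -0.02479107] [0.00104839 0.00022636]
([270, 79, 28, 27, 687], array([283.1,  91.9]), array([0.4374, 0.1006]), array([0.4374, 0.1006, 0.1035])) tool [ 0.0817 -0.02    0.0366]
([346, 79, 27, 27, 685], array([359.1,  92. ]), array([0.4621, 0.1319]), array([0.4622, 0.1319, 0.1034])) tool [0.0816 0.0198 0.0367]
```

View pics/w4.png

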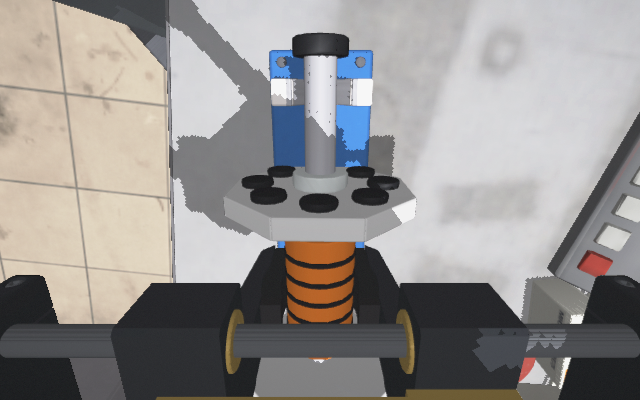

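The axle is centred over the slot: cheek tops at ±20 mm in the tool frame and axle offset 0.3 mm. Now I'll lower it by feel, stepping down with a drag baseline.

```bash
python3 - <<'E'
from h import *
x,y=.5134-.0003,.0658
manip.set_gripper(0,force=45)
manip.move_linear([x,y,.080],rate=.1);manip.dwell(.2)
def rd(n=3):
    v=[]
    for _ in range(n):
        s=manip.state();v.append(np.r_[s["contact_force"],s["moment"],s["tool_pos"][2]]);manip.dwell(.02)
    return np.mean(v,0),s["clock"]
b,t=rd(5);print("base",b.round(2),t)
log=[];z=.080;st=.0005;hit=False
while True:
    z-=st;manip.move_linear([x,y,z],rate=.02)
    r,t=rd(2 if not hit else 4);F=r[2]-b[2];log.append((z,F));lat=np.hypot(*(r[:2]-b[:2]))
    dr=np.median([f for zz,f in log[-14:-3]]) if z<.066 else 9.
    print(f"{t:.2f} z{z*1e3:.2f} ({r[6]*1e3:.2f}) F{F:.1f} lat{lat:.1f} M{(r[3:6]-b[3:6]).round(2)} dr{dr:.1f}")
    if not hit and z<.066 and F>dr+3: hit=True;st=.0002;D=dr;print("land")
    if hit and F>D+6: break
    if lat>10 or F>22 or t>34 or z<.038: print("STOP");break
E
```

```text
base [-0.52 -0.32 -3.46  0.02 -0.11 -0.01  0.08] 13.9417
14.22 z79.50 (79.59) F-0.0 lat1.2 M[-0.01 -0.01  0.03] dr9.0
14.51 z79.00 (78.90) F0.3 lat1.0 M[0.01 0.01 0.02] dr9.0
14.79 z78.50 (78.43) F0.1 lat0.1 M[-0.01 -0.01  0.01] dr9.0
15.07 z78.00 (77.95) F0.2 lat0.4 M[-0.06 -0.03 -0.02] dr9.0
15.36 z77.50 (77.45) F-0.2 lat1.0 M[-0.05 -0.02  0.04] dr9.0
15.64 z77.00 (76.95) F0.1 lat0.5 M[-0.03 -0.03  0.02] dr9.0
15.93 z76.50 (76.46) F0.8 lat0.7 M[-0.03 -0.02 -0.02] dr9.0
16.21 z76.00 (75.95) F0.5 lat0.4 M[ 0.01 -0.03  0.  ] dr9.0
16.49 z75.50 (75.45) F0.6 lat0.6 M[0.02 0.   0.02] dr9.0
16.77 z75.00 (74.96) F-0.1 lat0.3 M[ 0.   -0.05  0.05] dr9.0
17.06 z74.50 (74.44) F0.3 lat1.1 M[-0.01 -0.02  0.  ] dr9.0
17.34 z74.00 (73.96) F-0.0 lat0.6 M[-0.01 -0.02  0.02] dr9.0
17.62 z73.50 (73.45) F0.1 lat0.4 M[-0.04  0.    0.02] dr9.0
17.91 z73.00 (72.97) F0.2 lat0.5 M[-0.03 -0.02 -0.01] dr9.0
18.19 z72.50 (72.46) F0.5 lat0.8 M[-0.01  0.01  0.02] dr9.0
18.48 z72.00 (71.96) F0.2 lat1.0 M[-0.02 -0.04  0.03] dr9.0
18.76 z71.50 (71.51) F0.6 lat0.8 M[-0.02 -0.06 -0.03] dr9.0
19.04 z71.00 (71.05) F0.3
[... 1499 characters left out ...]
7 lat6.9 M[ 0.68 -0.66  0.06] dr3.4
26.41 z58.00 (58.02) F2.2 lat7.0 M[ 0.65 -0.64  0.03] dr3.1
26.69 z57.50 (57.50) F2.4 lat6.2 M[ 0.64 -0.62  0.05] dr2.7
26.98 z57.00 (57.00) F2.9 lat7.0 M[ 0.63 -0.61  0.08] dr2.7
27.26 z56.50 (56.52) F2.8 lat6.4 M[ 0.66 -0.67  0.06] dr2.3
27.54 z56.00 (56.06) F2.7 lat6.8 M[ 0.66 -0.61  0.04] dr2.3
27.82 z55.50 (55.56) F2.8 lat7.2 M[ 0.67 -0.56  0.06] dr2.3
28.11 z55.00 (55.12) F2.9 lat6.5 M[ 0.71 -0.57  0.07] dr2.3
28.39 z54.50 (54.72) F4.4 lat5.9 M[ 0.76 -0.48  0.03] dr2.4
28.68 z54.00 (54.48) F5.7 lat6.3 M[ 0.72 -0.4   0.04] dr2.7
land
28.99 z53.80 (54.42) F6.6 lat5.7 M[ 0.65 -0.34  0.05] dr2.7
29.31 z53.60 (54.32) F8.7 lat5.4 M[ 0.69 -0.24  0.04] dr2.7
```

The axle has landed: contact at about 55.1 mm, drag about 2.7 N. The moment hints that the left end bears more, so I'll check the level before the final press.

```bash
python3 - <<'E'
from h import *
s=manip.state();w=snap("wrist");print(s["clock"],s["contact_force"],s["moment"],s["tool_pos"],s["gripper_width"],s["grasp_force"])
Rt=Rm(s["tcp_rot"]);print(Rt.round(4).tolist())
u=np.array([np.cos(np.radians(51.8)),np.sin(np.radians(51.8)),0]);print("lat along perp",(np.array(s["contact_force"])-[-.52,-.32,-3.46])@u, "x err perp",(np.array(s["tool_pos"])-[.5131,.0658,0])@u)
a=axle(w);print(a)
P=pts(w);print(stand(w))
E
```

```text
29.325 [1.76251916 4.56551696 4.95026241] [ 0.73170661 -0.30072912  0.02705833] [0.51369779 0.06607996 0.05432433] 0.02835277647565713 44.34199333190918
[[-0.7857, 0.6186, 0.0011], [0.6186, 0.7857, 0.0005], [-0.0006, 0.0011, -1.0]]
lat along perp 5.250846191291625 x err perp 0.0005896899409553668
(array([[ 5.60e-02, -2.49e-02,  2.00e-04,  3.08e+02],
       [ 6.00e-02, -2.49e-02,  1.00e-04,  3.37e+02],
       [ 6.40e-02, -2.49e-02,  1.00e-04,  3.48e+02],
       [ 6.80e-02, -2.49e-02,  2.00e-04,  3.51e+02],
       [ 7.20e-02, -3.54e-02,  1.10e-03,  4.30e+02],
       [ 7.60e-02, -3.87e-02,  1.30e-03,  8.57e+02],
       [ 8.00e-02, -3.85e-02,  1.00e-03,  9.29e+02],
       [ 8.40e-02, -3.86e-02,  9.00e-04,  9.29e+02],
       [ 8.80e-02, -3.60e-02,  1.10e-03,  5.37e+02],
       [ 9.20e-02, -2.77e-02,  2.00e-04,  5.80e+02],
       [ 9.60e-02, -2.88e-02, -0.00e+00,  7.50e+02],
       [ 1.00e-01, -2.84e-02,  2.00e-04,  2.79e+02]]), array([-0.52589052,  0.00599556]), array([ 0.03812566, -0.00206666]))
[([226, 71, 53, 52, 2476], array([251.5,  96.2]), array([0.4375, 0.101 ]), array([0.4374, 0.1009, 0.1035])), ([368, 71, 52, 52, 2488], array([393.8,  96.2]), array([0.4619, 0.132 ]), array([0.4621, 0.132 , 0.1034])), ([246, 198, 147, 44, 4692], array([319. , 221.9]), array([0.4786, 0.0924]), array([0.4774, 0.0932, 0.1068])), ([242, 300, 38, 24, 423], array([255.3, 311.6]), array([0.4913, 0.0543]), array([0.4908, 0.0534, 0.1023])), ([376, 301, 22, 23, 354], array([386.9, 311.6]), array([0.5195, 0.0901]), array([0.5198, 0.0903, 0.1031])), ([358, 305, 18, 19, 102], array([367.2, 314. ]), array([0.5161, 0.0841]), array([0.5193, 0.0824, 0.0993]))]
```

The axle is parallel to the tool and the tool is level to 0.6 mrad; correcting for lever arm, the load is nearly even. I'll trim the tilt by 1 mrad, relax the sideways load, press to about 10 N on the shoes, and release.

```bash
python3 - <<'E'
from h import *
b=np.array([-.52,-.32,-3.46,.02,-.11,-.01])
u=np.array([np.cos(np.radians(51.8)),np.sin(np.radians(51.8)),0]);a=np.array([u[1],-u[0],0])
rot=(R.from_rotvec(.001*u)*R.from_rotvec(down(np.radians(51.8)))).as_rotvec()
def rd(n=4):
    v=[]
    for _ in range(n):
        s=manip.state();v.append(np.r_[s["contact_force"],s["moment"]]-b);manip.dwell(.02)
    v=np.mean(v,0);h=s["tool_pos"][2]
    M=v[3:6]-np.cross([0,0,-.13],v[:3])
    print(f'{s["clock"]:.2f} z{z*1e3:.2f} ({h*1e3:.2f}) F{v[2]:.1f} perp{v[:3]@u:.1f} ax{v[:3]@a:.1f} s={-M@u/v[2]*1e3:.0f}mm');return v[2]
z=.0536;p=np.array([.5131,.0658,0])+.0006*u
def go(): manip.move_linear([p[0],p[1],z],rate=.02,rot=rot)
go();F=rd()
while F<12 and z>.0522:
    z-=.0002;go();F=rd()
manip.dwell(.3);rd()
E
```

```text
29.68 z53.60 (54.26) F9.3 perp3.5 ax-0.7 s=-13mm
29.99 z53.40 (54.16) F9.5 perp3.3 ax-0.7 s=-13mm
30.31 z53.20 (54.05) F11.1 perp3.6 ax-1.2 s=-6mm
30.62 z53.00 (53.93) F11.6 perp3.1 ax-1.3 s=-8mm
30.94 z52.80 (53.85) F11.8 perp3.1 ax-1.8 s=-4mm
31.26 z52.60 (53.75) F12.6 perp2.5 ax-1.3 s=-12mm
31.62 z52.60 (53.73) F13.0 perp2.9 ax-1.3 s=-14mm
```

```bash
python3 - <<'E'
from h import *
manip.set_gripper(.06);manip.dwell(.2)
s=manip.state();print(s["clock"],s["contact_force"],s["gripper_width"],s["tool_pos"])
p=s["tool_pos"]
manip.move_linear([p[0],p[1],.12],rate=.08);manip.move_linear([.5,.065,.27],rate=.15)
s=manip.state();print(s["clock"],s["contact_force"])
w=snap("wrist");cv2.imwrite("pics/w5.png",w["image"]);P=pts(w)
q=(P-[.5134,.0658,0])
a=np.array([.786,-.618,0]);u=np.array([.618,.786,0]);y=q@a;x=q@u
for lo,hi in((-.073,-.056),(-.092,-.0895),(-.1,-.095),(.056,.073),(.095,.1),(-.025,.025)):
    m=(y>lo)&(y<hi)&(np.abs(x)<.02)&(P[...,2]>.045)&(P[...,2]<.1);k=P[m]
    if len(k): print(lo,hi,len(k),"top",np.percentile(k[:,2],92).round(4),"x",((x[m].min()+x[m].max())/2).round(4))
E
```

```text
32.4667 [0.03564308 0.66828645 0.76239359] 0.06041187953880983 [0.51346785 0.06629265 0.05260122]
34.6083 [ 0.19021338 -0.21545155  0.94812289]
-0.073 -0.056 206 top 0.079 x -0.0006
-0.092 -0.0895 37 top 0.0791 x -0.0004
-0.1 -0.095 104 top 0.0827 x -0.0004
0.056 0.073 106 top 0.0792 x -0.0007
0.095 0.1 50 top 0.0828 x -0.0005
-0.025 0.025 1295 top 0.0877 x -0.0004
```

View pics/w5.png

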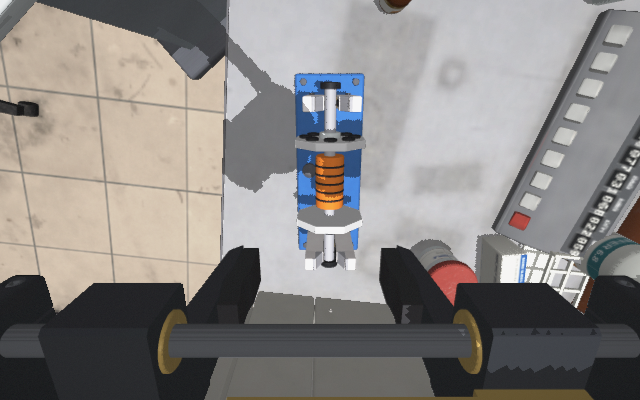

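The rotor sits in both slots between the cheeks, with collars at (331,85) and (330,264). Both axle ends read 79.0 and 79.2 mm at the top, so it is level, and the robot is clear.

```bash
python3 -c "
from h import *
print(order.close_job(), manip.state()['clock'])"
```

```text
the job is handed in; nothing more can be done
the job is handed in; nothing more can be done
```

The rotor is in both slots of the stand, pressed to about 10 N on the shoes (left end bearing slightly more) and released level to about 0.2 mm, with the robot clear and the job handed in at about 35 s.

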